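Gauge the clearance under a potter's wheel head

TASK

Check the clearance under the potter's wheel head: lift the wooden-handled steel wedge gauge out of the tool tray, leaving the other tools in it. With the gauge lying flat on the wheel's deck and pointing straight at the shaft, slide its thin end in under the rim of the wheel head until it drags snugly between head and deck, without prying the head up off its seat. Finish there, still gripping the gauge and keeping it firmly snug against both head and deck at that depth so that it can be read; do not let go of it, and leave the pots standing where they are.

Things in the scene. Friction and masses are not known exactly. Their poses are not given: they have to be found in the camera images.
- gauge: Steel wedge gauge with wooden handle, 210 mm long, 180 g, lying flat in the tray. Origin: underside, on the centreline, mid-handle; x points to the thin tip, z up out of the sloping upper face. Handle: x -45 to +45 mm, 22 mm wide (y), 26 mm high (last 6 mm before the blade: brass ferrule 18 mm high), its underside level with the blade's. Centre of mass about x = +69 mm.
- gauge_tip (a point): Middle of the thin end of the gauge's blade, on its underside (gauge x = +165 mm). The blade, gauge x 45 to 165 mm, is 20 mm wide with a flat underside; its graduated upper face slopes: 2.5 mm thick at the tip, 1 mm more every 12 mm, 12.5 mm at the handle.
- tray: Open wooden tool tray, fixed, outside 310 x 220 x 48 mm (its x, y, z), walls and floor 8 mm. Origin: centre of its underside. The gauge lies lengthways in its +y half, tip roughly to +x; the rib and the trimming tool lie in the -y half.
- wheel: Bench-top electric potter's wheel: white housing under a flat steel deck, fixed. Origin: on the bench, on the shaft's axis. Deck's upper face: 160 mm above the origin, x -150 to +240 mm, y -150 to +150 mm; its front (-x) edge faces the robot, 25 mm out from the head's rim. On the deck a ledge 18 mm high along the rear (x 200 to 230 mm); a knob stands out 17 mm low on the front face.
- wheel_head: Round level aluminium wheel head over the deck, diameter 250 mm, 14 mm thick, 1.9 kg. Origin: centre of its flat underside, on the shaft's axis, z up. It sits unfastened, by its weight, on the shaft's shoulder (48 mm across): it can be raised but not turned or shifted. Clearance from deck to underside: 5.5 to 9.5 mm, different each time. The rim's lower edge is square.
- rib: Bystander: flat dark wooden throwing rib, 85 x 46 x 7 mm, loose in the tray. Origin: centre of its underside.
- trimmer: Bystander: trimming tool with a thin round wooden handle and a wire loop, 150 mm long, 14 mm thick, loose in the tray. Origin: middle of its length, underside.
- pot: Bystander: open terracotta cylinder, 90 mm across, 125 mm high, standing on the bench to the left. Origin: centre of its foot.
- jug: Bystander: terracotta bottle-necked jug, 116 mm across, 200 mm high, standing on the bench beyond the tray. Origin: centre of its foot.
Not all that is in view belongs to the job. There is more than one size of the gauge; the one meant has the size given above.

How it is judged (in metres and radians):
On the way, in this order (a step that is already met when the one before it is completed fails the run):
1. the gauge is gripped and lifted clear above the tray (height (world z) of gauge above 0.07 m and height (world z) of gauge_tip above 0.055 m and contact force between the fingers and gauge above 2 N), for 0.2 s.
2. the gauge's thin end is under the rim of the wheel head (horizontal distance between gauge_tip and wheel_head below 0.12 m and z of gauge_tip in the frame of wheel_head below 0 m and z of gauge_tip in the frame of wheel above 0.155 m), for 0.2 s.
At the end, for the whole second after the job is handed in: Gauge at rest, still gripped (over 15 N); gauge within 3 degrees of flat, on the deck (over 1 N), tip 10 mm or more under the rim, its line within 30 mm of the shaft axis, bearing on the head with over 1 N, head raised under 1.5 mm; rib and trimming tool still in the tray (contact force between gauge and wheel_head above 1 N and contact force between gauge and wheel above 1 N and distance of wheel_head from where it was at the start of the episode below 0.0015 m and horizontal distance between gauge_tip and wheel_head below 0.115 m and z of gauge_tip in the frame of wheel_head below 0 m and angle between gauge's own z axis and vertical below 0.05 rad and y of wheel_head in the frame of gauge between -0.03 and 0.03 m and contact force between the fingers and gauge above 15 N and linear speed of gauge below 0.01 m/s and height (world z) of each of rib, trimmer below 0.045 m); the arm keeps its last pose, push and grip.
It fails at once if the wheel head is pried up more than 2.5 mm off its seat (distance of wheel_head from where it was at the start of the episode above 0.0025 m).
It fails at once if the rib or the trimming tool is taken out of the tray (height (world z) of any of rib, trimmer above 0.06 m).
It fails at once if a pot is shifted or tipped (distance of any of pot, jug from where it was at the start of the episode above 0.03 m or angle between any of pot, jug's own z axis and vertical above 0.3 rad).
It also fails if it takes over 58 s, if anything falls off the work surface, if the arm or the gripper's body presses on something with over 40 N, if the wrist force passes 120 N, or if a joint passes its speed limit or range.

ROBOT

A 6-joint arm with a two-finger parallel gripper is mounted at the origin on the work surface. World frame = base frame: x ahead of the robot, y to its left, z up, the work surface at z = 0. Lengths are in m, angles in degrees, forces in N, time in s.
With the tool pointing down it reaches from about 0.4 to 0.825 m from the base axis. Payload 7 kg.
Tool frame: the origin (TCP) lies between the finger pads; the fingertips stand ctrl.nose_length ahead of it and the grasp point (between the pads) lies 2 mm behind it (ctrl.nose_length is the distance from the TCP to the fingertips, in m); z points along the fingers, y is the line along which they close (so a half turn about z gives the same grasp; the last joint's range is limited). The gripper opens to 88 mm and grips with 3 to 60 N. Pads are 19 mm wide; open, the fingers measure 130 mm over their backs; the gripper's body (78 mm by 193 mm) begins 47 mm behind the grasp point.
Start: joints at [-52.248, 20.546, 0.682, 0, -70.136, -16.507], TCP at [0.245, -0.629, 0.244] pointing down, gripper open.
Joint ranges: [-176.03, 176.03], [-82.01, 121.73], [-58.28, 71.71], [-173.87, 95.51], [-174.79, -0.11], [-173.66, 173.66]. Speed limits (degrees/s): [136.94, 136.94, 172.46, 180, 180, 180].

INTERFACE

Orientations are given as [roll, pitch, yaw] about the fixed x, y, z axes, in that order (R = Rz(yaw) Ry(pitch) Rx(roll)).
In Python, from plant import ctrl gives the robot as it stands.
- The arm moves only by the tool apply_moves, never from a script. Its argument "commands" is a list of rows, each a list of 3 entries, a list of its own where there are three numbers: the shift along the world's x, y, z in cm, then the turn about the world's z in rad, then the closure, from 0 (fully open) to 1 (shut). In form: [[[x, y, z], turn, jaw], ...]. A call has 1 to 20 rows; each row is the pose to reach, as a shift and turn from the pose commanded when the call began; what a row does not reach only later rows make up. A row lasts 1/12 s, in which the tool goes at most 41.7 mm and 7.16 degrees, less where a joint would pass 70% of its speed; a pose out of reach is approached as far as the arm can. A call with a gripper value outside its range is refused whole. The fingers move at their own pace and stop on an object; the grip force is fixed at half the most. Time passes only in rows, so rows that repeat a pose let the fingers close. It gives the time, the measured TCP pose, the force, the opening and the grip force at its end, in the units of the state.
- ctrl.get_obs(): the state, without advancing time (a new reading comes with each control period).
- ctrl.snapshot(name): name is "scene" or "side" or "wrist"; returns a dict with "img" (420x560x3 uint8, red, green, blue), "fx", "fy", "cx", "cy" (pixels), "dist_coeffs" ([k1, k2, p1, p2, k3] as OpenCV has them; the pictures are not rectified), "T" (4x4, takes a point from camera to world coordinates). Camera axes: x right, y up, looking along -z (the intrinsics and any distortion apply to the point x, -y, -z); pixel columns grow to the right and rows downward; lengths in m; the calibration is good to about 2 mm. A picture is of the moment at which its call begins. There is no depth.
- ctrl.close_job(): hands the job in; it is judged then, once.
Trained networks look in a picture, given as the dict that the camera call returned (one of the last four; its "shot" number tells which), for a name from the list of things; names that differ only in an ending like _2 or _b are one class to them, and where a whole thing is asked for, a point or a joint stands for the part that bears it (a point fixed in the world has none). Each returns a list of dicts, best first, with "score" (0 to 1); they miss things now and then, are a little off and sometimes report something else, mostly with a low value. They report only what shows in the picture. A call takes as long as a camera call. They do not tell look-alikes from the thing itself.
- ctrl.search_frame(picture, target): "at" ([column, row] in pixels, amid what is visible of it).
- ctrl.spot_point(picture, target): "at" ([column, row] in pixels: a listed point, or the origin of a listed thing).
The state is a dict: "clock": time; "joint_pos": joint angles; "qvel": joint speeds; "tau": joint torques, N m; "tool_pos": TCP position; "orientation": TCP orientation; "force": force on the tool from outside, world axes, zero at the start; "moment": the same for the moment, N m; "opening": finger opening in m; "gripper_force": force on a finger pad.
Only numpy, scipy, OpenCV 4.12 (cv2) and the standard library are available. Lean on these libraries where they do the work, as an engineer would, in place of code of your own. Each camera call takes 0.05 s, during which the arm holds its last target. There are 200 camera calls.

## Working session

There is one attempt and no reset: what is moved stays moved. The work goes in short steps, Python scripts to look and compute and a tool call to move; the robot and the scene stay as the last step left them, time stands still between calls to the robot, and variables do not carry over. Pictures are saved under pics/ and viewed, at most 10 in all, crops included, and the job is handed in when it is done.

Besides the shell and the picture viewer there is one more tool, called after "Request:" by a JSON object that holds its "fn" and its "kwargs", one argument or row to a line. apply_moves: Moves the arm, as the interface text tells. Its arguments: {"type":"object","properties":{"commands":{"type":"array"}},"required":["commands"]}

```bash
mkdir -p pics
cat > h.py <<'E'
import numpy as np, cv2
from plant import ctrl
def K(s): return np.array([[s["fx"],0,s["cx"]],[0,s["fy"],s["cy"]],[0,0,1.]]),np.array(s["dist_coeffs"],float)
def ray(s,p):
    k,d=K(s); u=cv2.undistortPoints(np.array([[p]],float),k,d)[0,0]
    T=np.array(s["T"]); return T[:3,3],T[:3,:3]@np.array([u[0],-u[1],-1.])
def at_z(s,p,z):
    o,d=ray(s,p); return o+d*(z-o[2])/d[2]
def proj(s,P):
    k,d=K(s); T=np.array(s["T"]); c=(np.atleast_2d(P)-T[:3,3])@T[:3,:3]
    return cv2.projectPoints((c*[1,-1,-1]).reshape(-1,1,3),np.zeros(3),np.zeros(3),k,d)[0][:,0]
def save(s,n,box=None,f=1):
    im=s["img"][:,:,::-1]
    if box: im=im[box[1]:box[3],box[0]:box[2]]
    cv2.imwrite("pics/"+n+".png",cv2.resize(im,None,fx=f,fy=f,interpolation=cv2.INTER_CUBIC))
def tri(a,p,b,q):
    o1,d1=ray(a,p);o2,d2=ray(b,q);A=np.stack([d1,-d2],1);t=np.linalg.lstsq(A,o2-o1,rcond=None)[0]
    x,y=o1+d1*t[0],o2+d2*t[1];return (x+y)/2,np.linalg.norm(x-y)
E
python3 - <<'E'
from h import *
np.set_printoptions(precision=3,suppress=True)
for n in ["scene","side"]:
    s=ctrl.snapshot(n); save(s,n+"0",f=1.4); print(n,np.array(s["T"])[:3,3],s["fx"])
    for t in ["gauge","gauge_tip","tray","wheel","wheel_head","rib","trimmer","pot","jug"]:
        print(t,[(np.round(r["at"]),round(r["score"],2)) for r in ctrl.spot_point(s,t)[:3]])
print(ctrl.nose_length,ctrl.get_obs())
E
```

```text
scene [ 1.111 -0.31   0.823] 383.5112910008519
gauge [(array([233., 207.]), 0.77), (array([164., 260.]), 0.73)]
gauge_tip [(array([191., 303.]), 0.92), (array([268., 219.]), 0.73)]
tray [(array([154., 274.]), 0.87)]
wheel []
wheel_head [(array([371., 210.]), 0.73)]
rib [(array([108., 263.]), 0.79)]
trimmer [(array([137., 306.]), 0.56)]
pot [(array([368., 156.]), 0.82)]
jug [(array([235., 336.]), 0.64)]
side [0.374 1.016 1.029] 419.66183699479285
gauge [(array([340., 228.]), 0.81), (array([320., 180.]), 0.59)]
gauge_tip [(array([276., 180.]), 0.89), (array([300., 236.]), 0.46), (array([222., 221.]), 0.3)]
tray []
wheel [(array([299., 162.]), 0.42)]
wheel_head [(array([222., 222.]), 0.84)]
rib [(array([334., 159.]), 0.44)]
trimmer [(array([304., 158.]), 0.61)]
pot [(array([310., 355.]), 0.7), (array([276., 181.]), 0.23)]
jug [(array([246., 184.]), 0.6), (array([313., 171.]), 0.29)]
0.017 {'clock': 1.0, 'joint_pos': array([-52.248,  20.546,   0.681,  -0.001, -70.135, -16.506]), 'qvel': array([ 0.062, -0.108, -0.007, -0.126,  0.002,  0.069]), 'tau': array([ -0.001, -58.239,  29.33 ,   7.002,   0.012,  -0.   ]), 'tool_pos': array([ 0.245, -0.629,  0.244]), 'orientation': array([ 180.   ,    0.001, -158.754]), 'force': array([-0.174,  0.631,  0.732]), 'moment': array([-0.025,  0.025,  0.012]), 'gripper_force': 0.0, 'opening': 0.08785554678081796}
```

View pics/scene0.png

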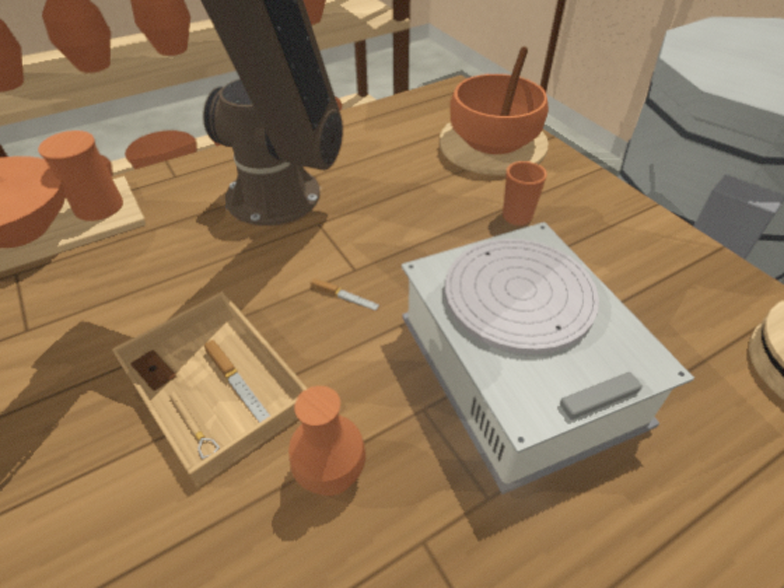

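View pics/side0.png

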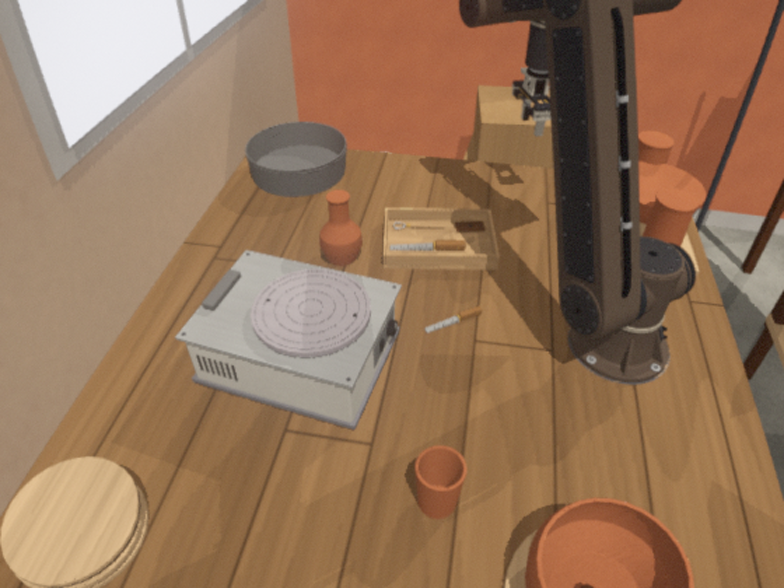

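Run:
```python
from h import *
np.set_printoptions(precision=4,suppress=True)
a=ctrl.snapshot("scene");b=ctrl.snapshot("side");w=ctrl.snapshot("wrist");save(w,"wrist0",f=1.3)
for n,p,q in [("gauge",(164,260),(320,180)),("gtip",(191,303),(276,180)),("gauge2",(233,207),(340,228)),("head",(371,210),(222,222)),("rib",(108,263),(334,159)),("trim",(137,306),(304,158)),("pot",(368,156),(310,355)),("jug",(235,336),(246,184))]:
    print(n,*tri(a,p,b,q))
for t in ["gauge","gauge_tip","rib","trimmer"]: print(t,[(np.round(r["at"]),round(r["score"],2),at_z(w,r["at"],.008)) for r in ctrl.spot_point(w,t)[:3]])
```

```text
gauge [ 0.4411 -0.2703 -0.001 ] 0.004307004693533999
gtip [ 0.6047 -0.2531 -0.0036] 0.015451766472297249
gauge2 [ 0.3478 -0.0281 -0.0127] 0.011479650707226705
head [0.6922 0.1839 0.1664] 0.0025484280166760127
rib [ 0.396  -0.3935  0.0199] 0.0003311323513958265
trim [ 0.5291 -0.3757  0.0084] 0.03025670049426702
pot [ 0.3873  0.4659 -0.0024] 9.797634412380638e-05
jug [ 0.7225 -0.2039 -0.0081] 0.0039019431058521714
gauge []
gauge_tip []
rib []
trimmer []
```

The scene view (1.4x) shows two candidate gauges. One is the large gauge in the tray, with its handle at (220,358) and tip at (265,418). The other is a small look-alike loose on the bench at (345,293). Triangulation puts the tray gauge's origin about 0.165 m from its tip, which matches the description, so I choose that one. I'll move above it and check with a close crop.

Request:
{"fn": "apply_moves", "kwargs": {
  "commands": [
    [[4,6.5,0],-0.06,0.3],
    [[8,13,0],-0.12,0.3],
    [[11,19,0],-0.18,0.3],
    [[15,25,0],-0.24,0.3],
    [[18,30,0],-0.27,0.3],
    [[21,35,0],-0.27,0.3],
    [[22,36,0],-0.27,0.3],
    [[22,36,0],-0.27,0.3],
    [[22,36,0],-0.27,0.3]
  ]
}}

```text
clock: 2.1
tool_pos: [0.4403, -0.307, 0.244]
orientation: [-180.0, 0.0, -174.2]
force: [0.8, -0.7, -0.4]
opening: 0.0612
gripper_force: 0.0
```

Run:
```python
from h import *
np.set_printoptions(precision=4,suppress=True)
o=ctrl.get_obs();print(o["clock"],o["tool_pos"],o["orientation"],o["opening"])
w=ctrl.snapshot("wrist");save(w,"wrist1",f=1.4);print(np.array(w["T"]),w["fx"])
for t in ["gauge","gauge_tip","rib","trimmer"]: print(t,[(np.round(r["at"]),round(r["score"],2),at_z(w,r["at"],.008)) for r in ctrl.spot_point(w,t)[:3]])
a=ctrl.snapshot("scene")
for p in [(543,226),(405,266),(509,473),(692,373)]: print(p,at_z(a,(p[0]/1.4,p[1]/1.4),.16))
```

```text
2.1 [ 0.4403 -0.307   0.244 ] [-179.9778    0.0495 -174.2263] 0.061186056854253594
[[-0.1    -0.9646 -0.2439  0.375 ]
 [ 0.995  -0.0971 -0.0242 -0.3133]
 [-0.0003 -0.2451  0.9695  0.3856]
 [ 0.      0.      0.      1.    ]] 300.3241632719034
gauge [(array([300., 190.]), 0.88, array([ 0.4431, -0.2816,  0.008 ])), (array([496., 144.]), 0.84, array([ 0.3611, -0.0437,  0.008 ]))]
gauge_tip [(array([525., 228.]), 0.97, array([0.4646, 0.0269, 0.008 ])), (array([306., 302.]), 0.84, array([ 0.6024, -0.2549,  0.008 ]))]
rib [(array([216., 139.]), 0.6, array([ 0.391 , -0.3918,  0.008 ]))]
trimmer [(array([226., 252.]), 0.65, array([ 0.5381, -0.3706,  0.008 ]))]
(543, 226) [0.5751 0.3436 0.16  ]
(405, 266) [0.5311 0.0604 0.16  ]
(509, 473) [ 0.926  -0.0283  0.16  ]
(692, 373) [0.9446 0.3015 0.16  ]
```

View pics/wrist1.png

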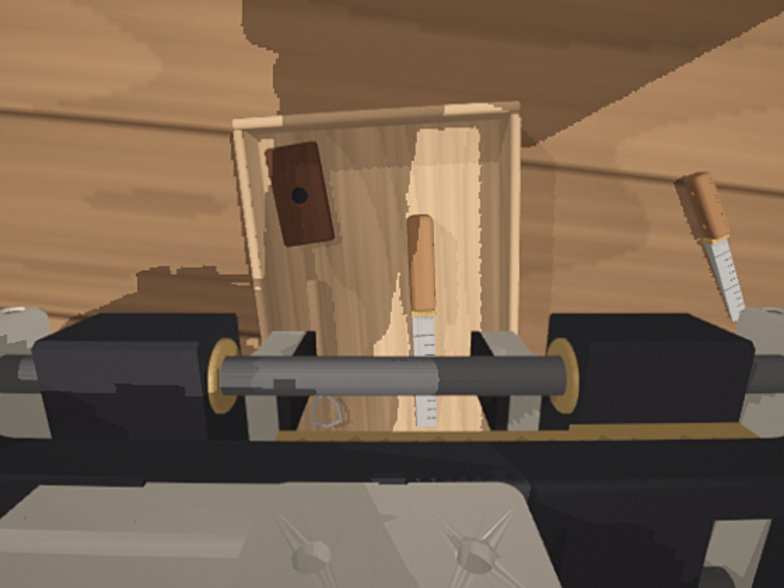

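The wrist view (1.4x) shows the tray gauge with its handle from (420,217) to (424,316), its tip at (426,426) and the scale graduations visible. The rib is at (300,195) and the trimmer at (320,350). The small decoy, whose handle is noticeably shorter, is at (705,205). The tray gauge is confirmed, so next I'll compute the grasp and fit the wheel pose.

Run:
```python
from h import *
from scipy.optimize import least_squares
np.set_printoptions(precision=4,suppress=True)
w=ctrl.snapshot("wrist");a=ctrl.snapshot("scene");b=ctrl.snapshot("side")
for p,z in [((420,216),.034),((424,314),.030),((426,428),.0105),((421,262),.034)]: print(p,at_z(w,np.array(p)/1.4,z))
C=np.array([[-.15,.15],[-.15,-.15],[.24,-.15],[.24,.15]])
A=np.array([(543,226),(405,266),(509,473),(692,373)])/1.4;B=np.array([(353,383),(400,290),(247,254),(182,337)])/1.4
def P(v):
    c,s=np.cos(v[2]),np.sin(v[2]);return np.c_[C@np.array([[c,s],[-s,c]])+v[:2],np.full(4,.16)]
f=lambda v:np.r_[(proj(a,P(v))-A).ravel(),(proj(b,P(v))-B).ravel()]
r=least_squares(f,[.69,.18,-.15],loss="soft_l1");print(r.x,np.degrees(r.x[2]));print(f(r.x).reshape(8,2))
for s,n in((a,"scene"),(b,"side")):
    q=proj(s,[[*r.x[:2],.18]]);print(n,q,[(x["at"],x["score"]) for x in ctrl.spot_point(s,"wheel_head")])
```

```text
(420, 216) [ 0.3959 -0.2907  0.034 ]
(424, 314) [ 0.4807 -0.277   0.03  ]
(426, 428) [ 0.6052 -0.2587  0.0105]
(421, 262) [ 0.434  -0.2854  0.034 ]
[ 0.6905  0.1812 -0.1467] -8.40447959913761
[[ -0.5511  -3.2475]
 [ -4.2347  -1.7753]
 [  3.9874 -15.812 ]
 [ -0.1041   3.2904]
 [ -0.4964   0.7357]
 [  0.9582  -5.3598]
 [ -0.8854  -4.4231]
 [ -5.0962  -1.6313]]
scene [[370.0923 205.7429]] [([370.7, 209.7], 0.95)]
side [[221.9766 218.26  ]] [([222.7, 222.7], 0.91)]
```

Request:
{"fn": "apply_moves", "kwargs": {
  "commands": [
    [[2.8,2.7,-3],0.05,0.35],
    [[2.8,2.7,-7],0.05,0.35],
    [[2.8,2.7,-11],0.05,0.4],
    [[2.8,2.7,-14.4],0.05,0.4],
    [[2.8,2.7,-14.4],0.05,0.4],
    [[2.8,2.7,-14.4],0.05,0.4],
    [[2.8,2.7,-14.4],0.05,0.4]
  ]
}}

```text
clock: 3.23
tool_pos: [0.4687, -0.2828, 0.1014]
orientation: [-179.9, 0.1, -171.4]
force: [0.7, 0.4, 0.4]
opening: 0.0527
gripper_force: 0.0
```

Run:
```python
from h import *
np.set_printoptions(precision=4,suppress=True)
o=ctrl.get_obs();print(o["clock"],o["tool_pos"],o["orientation"],o["opening"])
w=ctrl.snapshot("wrist");save(w,"wrist2",f=1.4)
```

```text
3.2333 [ 0.4687 -0.2828  0.1014] [-179.9225    0.0809 -171.3635] 0.05267699095987312
```

View pics/wrist2.png

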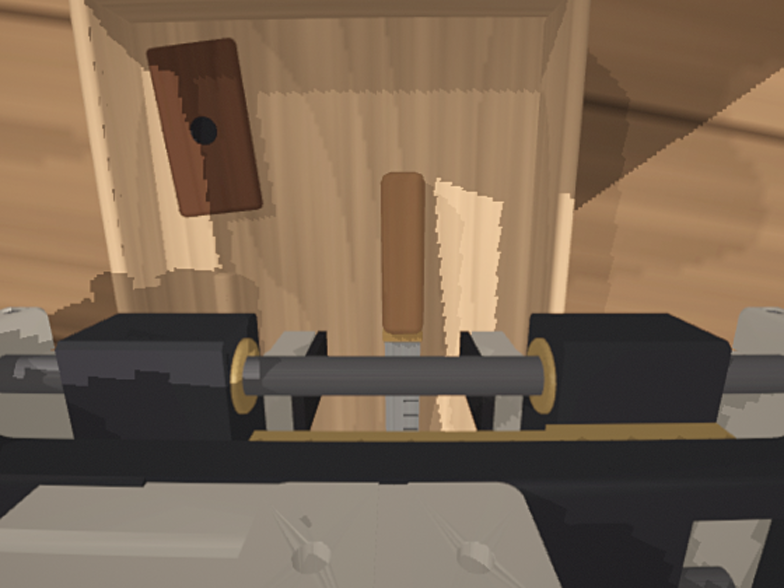

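The handle runs vertically from (402,173) to (403,334). The fingers straddle it, with the gauge a few mm to the right, so I'll compute the correction.

Run:
```python
from h import *
np.set_printoptions(precision=4,suppress=True)
w=ctrl.snapshot("wrist");o=ctrl.get_obs();p=o["tool_pos"]
a=at_z(w,np.array([402,174])/1.4,.033);b=at_z(w,np.array([403,333])/1.4,.033);d=(b-a)/np.linalg.norm(b-a)
print(p,a,b,np.linalg.norm(b-a),np.degrees(np.arctan2(d[1],d[0])),a+d*.073, proj(w,[p])*1.4)
```

```text
[ 0.4692 -0.2827  0.1022] [ 0.3984 -0.2888  0.033 ] [ 0.4786 -0.2757  0.033 ] 0.08132549370014097 9.285466854985634 [ 0.4704 -0.277   0.033 ] [[392.2989 371.0984]]
```

Request:
{"fn": "apply_moves", "kwargs": {
  "commands": [
    [[0,0.5,-2],0.01,0.4],
    [[0,0.5,-4],0.01,0.4],
    [[0,0.5,-6],0.01,0.4],
    [[0,0.5,-7.2],0.01,0.4],
    [[0,0.5,-7.5],0.01,0.4],
    [[0,0.5,-7.5],0.01,0.4],
    [[0,0.5,-7.5],0.01,1],
    [[0,0.5,-7.5],0.01,1],
    [[0,0.5,-7.5],0.01,1],
    [[0,0.5,-7.5],0.01,1],
    [[0,0.5,-7.5],0.01,1],
    [[0,0.5,-7.5],0.01,1],
    [[0,0.5,-7.5],0.01,1]
  ]
}}

```text
clock: 4.42
tool_pos: [0.4682, -0.2771, 0.0253]
orientation: [-180.0, 0.1, -170.8]
force: [0.4, 0.7, 6.4]
opening: 0.0218
gripper_force: 31.7
```

Request:
{"fn": "apply_moves", "kwargs": {
  "commands": [
    [[0,0,1],0,1],
    [[0,0,3],0,1],
    [[0,0,6],0,1],
    [[0,0,10],0,1],
    [[0,0,14],0,1],
    [[0,0,18],0,1],
    [[0,0,22],0,1],
    [[0,0,24],0,1],
    [[0,0,24],0,1],
    [[0,0,24],0,1],
    [[0,0,24],0,1]
  ]
}}

```text
clock: 5.33
tool_pos: [0.4666, -0.2764, 0.2637]
orientation: [179.9, -0.1, -170.8]
force: [0.3, -0.1, -2.4]
opening: 0.0217
gripper_force: 30.0
```

Run:
```python
from h import *
np.set_printoptions(precision=4,suppress=True)
o=ctrl.get_obs();print(o["clock"],o["tool_pos"],o["orientation"],o["opening"],o["gripper_force"],o["force"],o["moment"])
a=ctrl.snapshot("scene");b=ctrl.snapshot("side")
for s in(a,b):
  for t in("gauge","gauge_tip"): print(t,[(np.round(r["at"]),round(r["score"],2)) for r in ctrl.spot_point(s,t)[:3]])
save(a,"scene1",(120,100,400,310),2.8)
```

```text
5.3333 [ 0.4666 -0.2764  0.2637] [ 179.9274   -0.0729 -170.8076] 0.021677419365518643 29.958191514015198 [ 0.2516 -0.0617 -2.3916] [-0.0047  0.0637  0.0155]
gauge [(array([234., 208.]), 0.87), (array([134., 193.]), 0.76)]
gauge_tip [(array([173., 240.]), 0.88), (array([268., 218.]), 0.65)]
gauge [(array([326., 126.]), 0.72), (array([336., 225.]), 0.46)]
gauge_tip [(array([304., 235.]), 0.74)]
```

View pics/scene1.png

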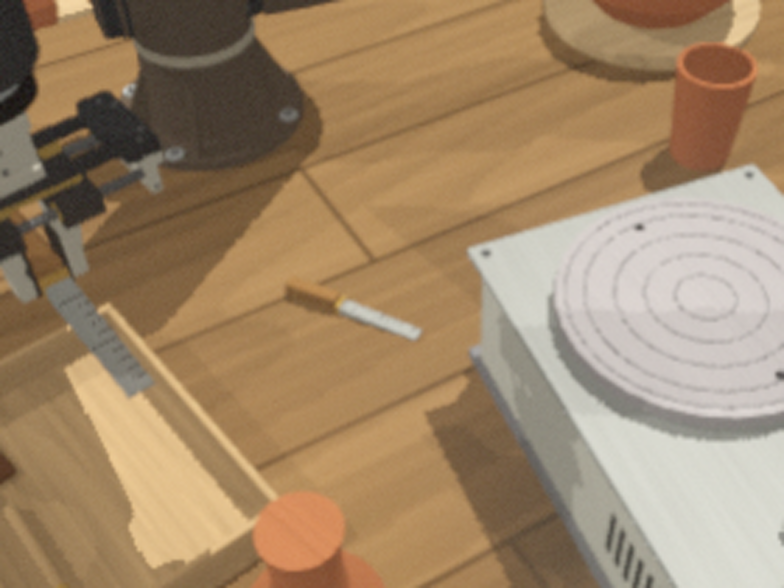

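The gauge is gripped near the ferrule at about (50,290) in the crop, with its tip at (140,388). The tray and pots are undisturbed. I'll carry it to the front of the wheel.

Request:
{"fn": "apply_moves", "kwargs": {
  "commands": [
    [[-0.2,1.5,0],-0.02,1],
    [[-0.5,4,0],-0.04,1],
    [[-0.9,7,0],-0.06,1],
    [[-1.3,10,0],-0.08,1],
    [[-1.6,13,0],-0.1,1],
    [[-2,16,0],-0.12,1],
    [[-2.4,19,0],-0.14,1],
    [[-2.8,22,0],-0.16,1],
    [[-3.2,25,0],-0.18,1],
    [[-3.6,28,0],-0.2,1],
    [[-4,31,0],-0.22,1],
    [[-4.3,34,0],-0.24,1],
    [[-4.7,37,0],-0.26,1],
    [[-5.1,40,0],-0.28,1],
    [[-5.5,43,0],-0.3,1],
    [[-5.9,46,0],-0.307,1],
    [[-6.2,48.5,0],-0.307,1],
    [[-6.4,50.2,0],-0.307,1],
    [[-6.4,50.2,0],-0.307,1],
    [[-6.4,50.2,0],-0.307,1]
  ]
}}

```text
clock: 7.3
tool_pos: [0.4032, 0.2258, 0.264]
orientation: [-179.9, -0.0, 171.7]
force: [-0.4, 0.3, -1.7]
opening: 0.0219
gripper_force: 30.0
```

Run:
```python
from h import *
np.set_printoptions(precision=4,suppress=True)
o=ctrl.get_obs();p=o["tool_pos"];print(o["clock"],p,o["orientation"],o["gripper_force"],o["force"],o["moment"])
y=np.radians(o["orientation"][2]+180);tip=p+[.137*np.cos(y),.137*np.sin(y),-.0173]
a=ctrl.snapshot("scene");b=ctrl.snapshot("side")
D=[]
for s in(a,b):
  print("pred",proj(s,[tip]))
  for t in("gauge","gauge_tip"): print(t,[(np.round(r["at"],1),round(r["score"],2)) for r in ctrl.spot_point(s,t)[:3]])
  D.append(s)
print(tip)
save(a,"scene2",(220,80,460,260),3.2);save(b,"side2",(160,120,400,300),3.2)
```

```text
7.3 [0.4032 0.2258 0.264 ] [-179.9366   -0.0385  171.7225] 29.95835244655609 [-0.359   0.3477 -1.7474] [-0.0827  0.0563 -0.0664]
pred [[342.0385 144.617 ]]
gauge [(array([232.8, 206.7]), 0.74)]
gauge_tip [(array([269.1, 217.8]), 0.61), (array([344.9, 141.7]), 0.59)]
pred [[271.2552 213.7605]]
gauge [(array([334. , 231.2]), 0.94)]
gauge_tip [(array([302.9, 234.6]), 0.37)]
[0.5388 0.2061 0.2467]
```

View pics/side2.png

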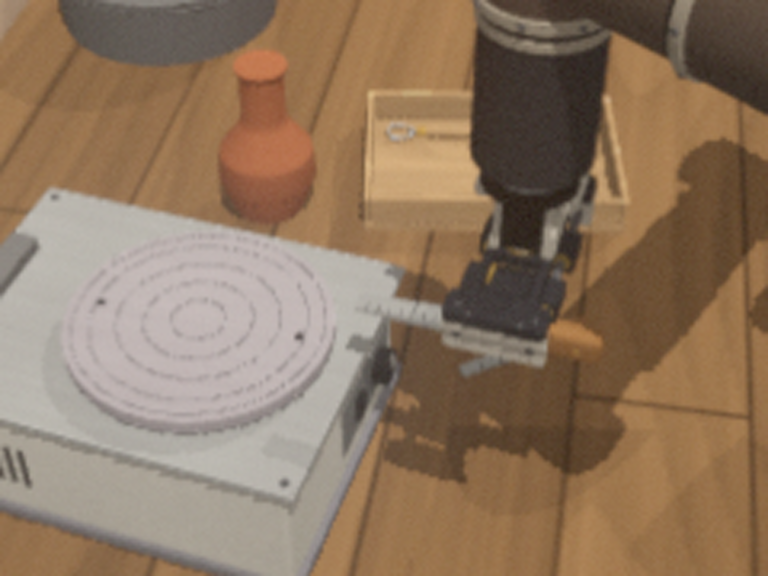

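The gauge is held level, tip at about (358,307) in the crop, pointing at the head from in front of the deck edge. I'll lower it to just above the deck with the tip between the deck edge and the rim.

Request:
{"fn": "apply_moves", "kwargs": {
  "commands": [
    [[0.9,-0.1,-2],0,1],
    [[1.8,-0.26,-4],0,1],
    [[1.8,-0.26,-6],0,1],
    [[1.8,-0.26,-7.4],0,1],
    [[1.8,-0.26,-8],0,1],
    [[1.8,-0.26,-8.1],0,1],
    [[1.8,-0.26,-8.1],0,1],
    [[1.8,-0.26,-8.1],0,1]
  ]
}}

```text
clock: 8.27
tool_pos: [0.4221, 0.2229, 0.1846]
orientation: [179.9, 0.1, 171.6]
force: [0.2, -0.7, -1.3]
opening: 0.0219
gripper_force: 30.0
```

Run:
```python
from h import *
np.set_printoptions(precision=4,suppress=True)
o=ctrl.get_obs();p=o["tool_pos"];print(o["clock"],p,o["orientation"],o["gripper_force"],o["force"],o["moment"])
b=ctrl.snapshot("side");w=ctrl.snapshot("scene")
i=cv2.hconcat([cv2.resize(x[:,:,::-1],(400,500),interpolation=cv2.INTER_CUBIC) for x in (b["img"][180:280,230:310],w["img"][120:220,310:390])]);cv2.imwrite("pics/down.png",i)
```

```text
8.2667 [0.4221 0.2229 0.1846] [179.9316   0.0645 171.629 ] 29.958343505859375 [ 0.204  -0.6546 -1.2601] [-0.0004  0.0775  0.0155]
```

View pics/down.png

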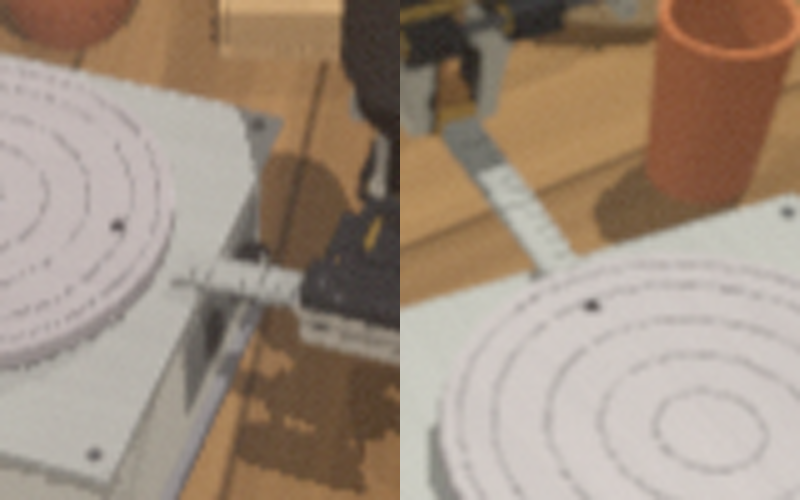

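The tip is 1-2 cm short of the rim and slightly above the deck: (175,280) in the left crop and (560,265) in the right crop. The gauge line passes close to the head's centre in both views. I'll lower it until it touches.

Request:
{"fn": "apply_moves", "kwargs": {
  "commands": [
    [[0,0,-0.1],0,1],
    [[0,0,-0.2],0,1],
    [[0,0,-0.3],0,1],
    [[0,0,-0.4],0,1],
    [[0,0,-0.5],0,1],
    [[0,0,-0.5],0,1],
    [[0,0,-0.5],0,1],
    [[0,0,-0.5],0,1]
  ]
}}

```text
clock: 9.03
tool_pos: [0.4216, 0.2225, 0.1785]
orientation: [-180.0, -0.0, 171.6]
force: [0.6, -1.2, -1.5]
opening: 0.0217
gripper_force: 30.0
```

Request:
{"fn": "apply_moves", "kwargs": {
  "commands": [
    [[0,0,-0.05],0,1],
    [[0,0,-0.1],0,1],
    [[0,0,-0.1],0,1],
    [[0,0,-0.1],0,1],
    [[0,0,-0.1],0,1]
  ]
}}

```text
clock: 9.45
tool_pos: [0.4216, 0.2226, 0.1776]
orientation: [180.0, 0.0, 171.6]
force: [1.1, 0.3, -1.3]
opening: 0.0217
gripper_force: 30.0
```

Request:
{"fn": "apply_moves", "kwargs": {
  "commands": [
    [[0,0,-0.05],0,1],
    [[0,0,-0.1],0,1],
    [[0,0,-0.1],0,1],
    [[0,0,-0.1],0,1],
    [[0,0,-0.1],0,1]
  ]
}}

```text
clock: 9.87
tool_pos: [0.4216, 0.2226, 0.1767]
orientation: [180.0, 0.0, 171.6]
force: [-1.8, -0.4, 2.6]
opening: 0.0218
gripper_force: 30.0
```

Request:
{"fn": "apply_moves", "kwargs": {
  "commands": [
    [[0.2,-0.03,0],0,1],
    [[0.4,-0.06,0],0,1],
    [[0.6,-0.09,0],0,1],
    [[0.8,-0.12,0],0,1],
    [[1.0,-0.15,0],0,1],
    [[1.2,-0.18,0],0,1],
    [[1.4,-0.21,0],0,1],
    [[1.6,-0.24,0],0,1],
    [[1.8,-0.27,0],0,1],
    [[2.0,-0.3,0],0,1],
    [[2.0,-0.3,0],0,1]
  ]
}}

```text
clock: 10.78
tool_pos: [0.442, 0.2195, 0.1766]
orientation: [180.0, 0.0, 171.6]
force: [-1.0, -0.3, 2.3]
opening: 0.0217
gripper_force: 30.0
```

Run:
```python
from h import *
np.set_printoptions(precision=4,suppress=True)
o=ctrl.get_obs();p=o["tool_pos"];print(o["clock"],p,o["orientation"],o["gripper_force"],o["force"],o["moment"])
b=ctrl.snapshot("side");w=ctrl.snapshot("scene")
i=cv2.hconcat([cv2.resize(x[:,:,::-1],(400,500),interpolation=cv2.INTER_CUBIC) for x in (b["img"][180:280,230:310],w["img"][120:220,310:390])]);cv2.imwrite("pics/in.png",i)
```

```text
10.7833 [0.442  0.2195 0.1766] [179.9996   0.018  171.6172] 29.97415781021118 [-1.0053 -0.2903  2.3021] [-0.1252 -0.026  -0.0397]
```

View pics/in.png

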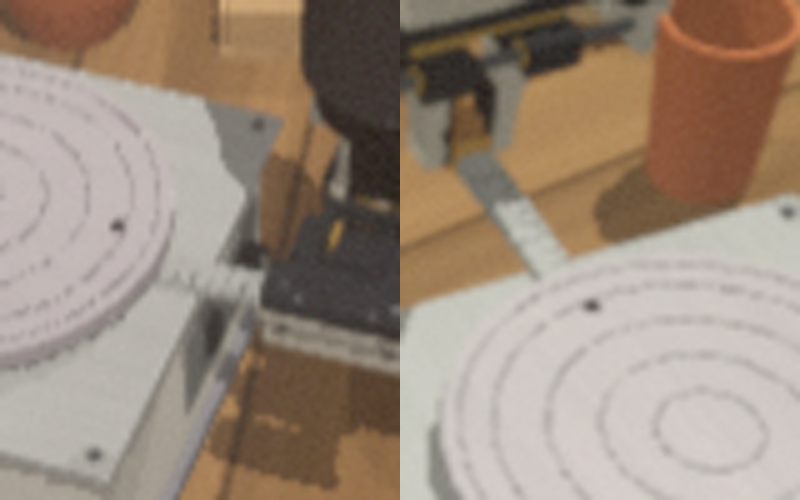

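The tip now disappears under the rim at (160,280) in the left crop, with almost no resistance. I'll keep sliding it in.

Request:
{"fn": "apply_moves", "kwargs": {
  "commands": [
    [[0.2,-0.03,0],0,1],
    [[0.4,-0.06,0],0,1],
    [[0.6,-0.09,0],0,1],
    [[0.8,-0.12,0],0,1],
    [[1.0,-0.15,0],0,1],
    [[1.2,-0.18,0],0,1],
    [[1.4,-0.21,0],0,1],
    [[1.6,-0.24,0],0,1],
    [[1.6,-0.24,0],0,1]
  ]
}}

```text
clock: 11.63
tool_pos: [0.458, 0.2171, 0.1766]
orientation: [180.0, 0.0, 171.6]
force: [-1.9, -0.5, 3.6]
opening: 0.0216
gripper_force: 30.0
```

Request:
{"fn": "apply_moves", "kwargs": {
  "commands": [
    [[0.1,-0.015,0],0,1],
    [[0.2,-0.03,0],0,1],
    [[0.3,-0.045,0],0,1],
    [[0.4,-0.06,0],0,1],
    [[0.5,-0.075,0],0,1],
    [[0.5,-0.075,0],0,1]
  ]
}}

```text
clock: 12.13
tool_pos: [0.4627, 0.2164, 0.1766]
orientation: [-180.0, 0.0, 171.6]
force: [-3.3, -0.3, 4.7]
opening: 0.0216
gripper_force: 30.0
```

Request:
{"fn": "apply_moves", "kwargs": {
  "commands": [
    [[0.1,-0.015,0],0,1],
    [[0.2,-0.03,0],0,1],
    [[0.3,-0.045,0],0,1],
    [[0.4,-0.06,0],0,1],
    [[0.5,-0.075,0],0,1],
    [[0.5,-0.075,0],0,1]
  ]
}}

```text
clock: 12.63
tool_pos: [0.4678, 0.2156, 0.1766]
orientation: [-180.0, 0.0, 171.6]
force: [-3.6, 0.3, 4.7]
opening: 0.0222
gripper_force: 30.0
```

Request:
{"fn": "apply_moves", "kwargs": {
  "commands": [
    [[0.1,-0.015,0],0,1],
    [[0.2,-0.03,0],0,1],
    [[0.3,-0.045,0],0,1],
    [[0.3,-0.045,0],0,1]
  ]
}}

```text
clock: 12.97
tool_pos: [0.4707, 0.2152, 0.1766]
orientation: [180.0, 0.0, 171.6]
force: [-4.2, 0.5, 5.2]
opening: 0.0219
gripper_force: 30.0
```

Request:
{"fn": "apply_moves", "kwargs": {
  "commands": [
    [[0.1,-0.015,0],0,1],
    [[0.2,-0.03,0],0,1],
    [[0.3,-0.045,0],0,1],
    [[0.3,-0.045,0],0,1]
  ]
}}

```text
clock: 13.3
tool_pos: [0.4738, 0.2147, 0.1767]
orientation: [180.0, 0.0, 171.6]
force: [-3.8, 0.5, 6.0]
opening: 0.0217
gripper_force: 30.0
```

Request:
{"fn": "apply_moves", "kwargs": {
  "commands": [
    [[0.1,-0.015,0],0,1],
    [[0.2,-0.03,0],0,1],
    [[0.3,-0.045,0],0,1],
    [[0.3,-0.045,0],0,1]
  ]
}}

```text
clock: 13.63
tool_pos: [0.4767, 0.2143, 0.1767]
orientation: [-180.0, 0.0, 171.6]
force: [-4.3, 1.8, 6.4]
opening: 0.0219
gripper_force: 30.0
```

Request:
{"fn": "apply_moves", "kwargs": {
  "commands": [
    [[0.1,-0.015,0],0,1],
    [[0.2,-0.03,0],0,1],
    [[0.3,-0.045,0],0,1],
    [[0.3,-0.045,0],0,1]
  ]
}}

```text
clock: 13.97
tool_pos: [0.4779, 0.2138, 0.1762]
orientation: [-180.0, -0.2, 171.6]
force: [-12.2, 3.5, 9.1]
opening: 0.022
gripper_force: 30.0
```

Request:
{"fn": "apply_moves", "kwargs": {
  "commands": [
    [[0.1,-0.015,0],0,1],
    [[0.2,-0.03,0],0,1],
    [[0.3,-0.045,0],0,1],
    [[0.3,-0.045,0],0,1]
  ]
}}

```text
clock: 14.3
tool_pos: [0.4784, 0.2135, 0.1755]
orientation: [-179.9, -0.4, 171.6]
force: [-24.2, 7.3, 13.3]
opening: 0.0219
gripper_force: 30.0
```

Request:
{"fn": "apply_moves", "kwargs": {
  "commands": [
    [[0.1,-0.015,0],0,1],
    [[0.2,-0.03,0],0,1],
    [[0.3,-0.045,0],0,1],
    [[0.3,-0.045,0],0,1]
  ]
}}

```text
clock: 14.63
tool_pos: [0.4792, 0.213, 0.1746]
orientation: [-179.9, -0.6, 171.6]
force: [-34.2, 10.7, 14.5]
opening: 0.0215
gripper_force: 30.0
```

The gauge met the head about 45 mm in, and the push has risen to 34 N. I'll ease the push back without moving the wedge off.

Request:
{"fn": "apply_moves", "kwargs": {
  "commands": [
    [[-0.1,0.015,0],0,1],
    [[-0.2,0.03,0],0,1],
    [[-0.3,0.045,0],0,1],
    [[-0.35,0.05,0],0,1],
    [[-0.35,0.05,0],0,1],
    [[-0.35,0.05,0],0,1]
  ]
}}

```text
clock: 15.13
tool_pos: [0.4791, 0.2132, 0.175]
orientation: [-179.9, -0.3, 171.6]
force: [-14.4, 4.7, 4.4]
opening: 0.0219
gripper_force: 30.0
```

Run:
```python
from h import *
np.set_printoptions(precision=4,suppress=True)
o=ctrl.get_obs();p=o["tool_pos"];print(o["clock"],p,o["orientation"],o["gripper_force"],o["force"],o["moment"],o["qvel"])
b=ctrl.snapshot("side");w=ctrl.snapshot("scene")
i=cv2.hconcat([cv2.resize(x[:,:,::-1],(400,500),interpolation=cv2.INTER_CUBIC) for x in (b["img"][180:280,230:310],w["img"][120:220,310:390])]);cv2.imwrite("pics/snug.png",i)
```

```text
15.1333 [0.4791 0.2132 0.175 ] [-179.9032   -0.3208  171.59  ] 30.000620484352112 [-14.3597   4.6701   4.4288] [1.8708 5.2854 0.1543] [-0.049   0.0405  0.0833 -0.1133  0.0204  0.0807]
```

View pics/snug.png

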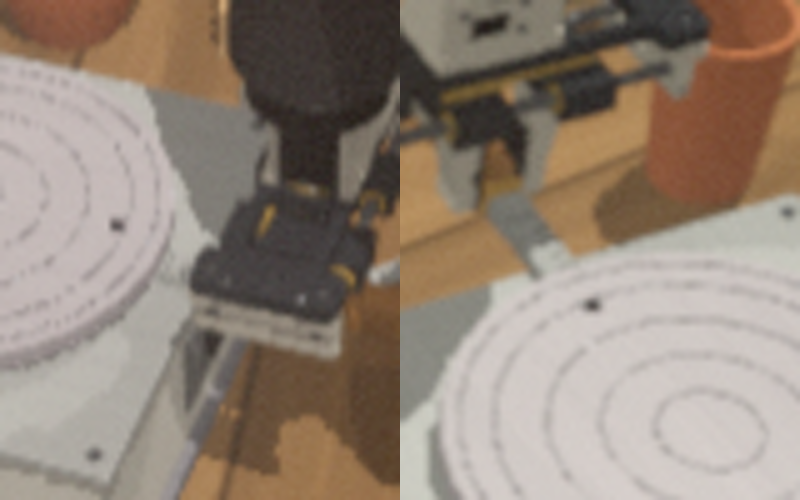

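The blade is well under the rim, with its remaining exposed part at about (545,255) in the right crop. The head appears seated. The TCP sank about 1.7 mm under the heavy push, so I'll raise it slightly to keep the gauge flat.

Request:
{"fn": "apply_moves", "kwargs": {
  "commands": [
    [[0,0,0.03],0,1],
    [[0,0,0.06],0,1],
    [[0,0,0.1],0,1],
    [[0,0,0.1],0,1],
    [[0,0,0.1],0,1]
  ]
}}

```text
clock: 15.65
tool_pos: [0.4793, 0.2132, 0.1757]
orientation: [-179.9, -0.3, 171.6]
force: [-11.4, 5.3, 0.7]
opening: 0.0217
gripper_force: 30.0
```

Request:
{"fn": "apply_moves", "kwargs": {
  "commands": [
    [[0,0,0],0,1],
    [[0,0,0],0,1],
    [[0,0,0],0,1],
    [[0,0,0],0,1],
    [[0,0,0],0,1],
    [[0,0,0],0,1]
  ]
}}

```text
clock: 16.15
tool_pos: [0.4793, 0.2132, 0.1757]
orientation: [-179.9, -0.3, 171.6]
force: [-11.2, 5.1, 0.2]
opening: 0.0217
gripper_force: 30.0
```

Run:
```python
from h import *
o=ctrl.get_obs();print(o["tool_pos"],o["force"],o["gripper_force"]);print(ctrl.close_job())
```

```text
[0.47929451 0.21315708 0.1756821 ] [-11.23662939   5.065768     0.24433632] 30.002440810203552
the job is handed in; nothing more can be done
None
```

I handed the job in (no verdict came back) with the gauge still gripped at 30 N, about 45 mm under the rim and steady at about 12 N push; head lift and gauge tilt looked within limits but weren't measured directly, and the push briefly reached 34 N before I eased it off.

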